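# Ready the stamp cleaner: cup down, safety cap off

## Task

The rubber stamps are due for cleaning. Lift the little measuring cup up and off its hook, stand it upright in the round recess of the spill tray next to the cleaner bottle and let go of it; then open the bottle's push-and-turn safety cap (press it down, turn it counterclockwise until it comes free, lift it off) while the bottle stays seated in its pocket. Finish while still holding the cap in the gripper, level, about 5 cm straight above the bottle's mouth, and leave the other things on the counter where they are.

Things in the scene. Friction and masses are not known exactly. Their poses are not given: they have to be found in the camera images.
- tray: Grey plastic spill tray, 112 (x) x 190 (y) x 4 mm with an 11 mm rim, fixed to the counter; origin under its centre. On its right (-y) half, centred at y = -50, a square pocket (65 mm inside, walls 4 mm thick, 28 mm high over the counter) holds the bottle and keeps it from turning. On its left (+y) half is the round recess.
- recess (a point): Centre of the floor of the tray's round recess (tray frame [0, 50, 4] mm): a raised ring 44 mm inside diameter, 51 mm outside, whose rim stands 8 mm above this floor.
- hook_stand: Steel stand fixed to the counter: round foot 96 mm across, a single 9 mm rod rises from its centre (the origin is under the foot), bends over and runs level at axis height 175 mm toward the stand's own -x, 96 mm long; its end turns up.
- hook_seat (a point): Point on top of the level rod where the cup's handle hangs, 58 mm from the stand's origin along its -x, 179.5 mm high. The rod's upturned end is 38 mm further along -x and its highest point is 16 mm above this point.
- cup: Steel measuring cup, 48 mm high, 34 mm across the foot, 40 mm across the rim, 70 g, under a rigid inverted-U strap handle. Origin: centre of the underside, z up. The strap is 14 mm wide (cup x), 3 mm thick; its upright legs stand at y = +-21.5 mm, 46 mm over their outsides, and can be gripped across along y. It hangs with the hook's rod running along the cup's x, under the handle's top.
- handle_top (a point): Middle of the upper face of the cup's handle, 105 mm above the cup's origin. To unhook, lift the cup about 30 mm (at least 18 to pass the hook's upturned end; over 42 the cup's rim meets the rod), then move it off past the hook's end.
- bottle: White square bottle of stamp cleaner, 62 x 62 mm, about 0.4 to 0.7 kg, loose in the tray's pocket with 1.5 mm play at each side. Origin: centre of the underside; body up to z = 100, a round shoulder to 114, then the neck (its three locking lugs are hidden in the cap).
- mouth (a point): Centre of the bottle's mouth, 136 mm above the bottle's origin, on the cap's axis.
- cap: Black ridged round push-and-turn cap, 48 mm diameter, 27 mm high, 40 g. Origin: centre of its lower edge, z up along its axis; locked, it sits 121 mm above the bottle's origin, its top 12 mm above the mouth. A spring holds it locked (5 N at rest, 1 N more per mm down). Clockwise it is blocked.
- cap_top (a point): Centre of the cap's upper face, 27 mm above the cap's origin. To open: push the cap down at least 3 mm (8 N; it bottoms at 6 mm), keep it down and turn it counterclockwise seen from above by 45 to 80 degrees (60 is best); then lift it straight off. Below the locked cap's edge there is room for fingertips to stand 5 mm lower, no more (shoulder).
- stamp_return: Wooden rubber stamp with a turned handle, 26 x 64 x 71 mm, a loose bystander; origin under its centre.
- ink_pad: Stamp pad tin, 71 x 112 x 19 mm, a loose bystander; origin under its centre.
- label_roll: Roll of labels, 62 mm across, 40 mm high, a loose bystander; origin under its centre.
- marker_0: Felt marker lying on its side, 17 x 135 x 17 mm, a loose bystander; origin under its centre.
Not all that is in view belongs to the job. Leave any green, pink or yellow look-alike of the cup alone.

How it is judged:
By the outcome, as a careful person would: the job done as asked, in the order asked, and still so for the second after the job is handed in, while the arm keeps its last pose, push and grip.
It also fails if it takes over 48 s, if anything falls off the work surface, if the arm or the gripper's body presses on something with over 40 N, if the wrist force passes 120 N, or if a joint passes its speed limit or range.

## Robot

A 6-joint arm with a two-finger parallel gripper is mounted at the origin on a cart in front of the work surface, level with it; the furniture and walls round the work are solid. World frame = base frame: x ahead of the robot, y to its left, z up, the work surface at z = 0. Lengths are in m, angles in rad, forces in N, time in s.
With the tool pointing down it reaches from about 0.225 to 0.875 m from the base axis. Payload 3.4 kg.
Tool frame: the origin (TCP) lies on the centre line of the jaws, within the pads' length; the fingertips stand 22 mm ahead of it and the grasp point (between the pads) lies 3 mm ahead of it; z points along the fingers, y is the line along which they close (so a half turn about z gives the same grasp; the last joint's range is limited). The gripper opens to 85 mm and grips with 20 to 120 N. Pads are 22 mm wide; open, the fingers measure 114 mm over their backs; the gripper's body (76 mm by 85 mm) begins 54 mm behind the grasp point. The pads swing forward as they close: fully open they stand 13 mm farther back than shut.
Start: joints at [-1.313, 0.276, 1.505, -0, 1.361, -0.121], TCP at [0.213, -0.534, 0.253] pointing down, gripper open.
Joint ranges: [-2.89, 2.89], [-0.75, 2.08], [0.22, 2.7], [-1.18, 4.32], [0.11, 2.71], [-2.7, 2.7]. Speed limits (rad/s): [2.57, 2.57, 3.14, 3.14, 3.14, 3.14].

## Interface

Orientations are given as a unit quaternion [w, x, y, z].
In Python, from rig import readout, optics, ticket gives the robot as it stands. The module is installed in compiled form; this text tells all that it offers.
- The arm moves only by the shell command python3 -m handwheel 'ROWS' [OPENING] [FORCE]. ROWS is rows parted by semicolons, their numbers by spaces, 1 to 5 of them, each of 4 numbers: dx, dy, dz in m, then a turn about the tool's z in rad; each row shifts and turns the commanded pose from where the row before left it, along the tool's axes as they then stand; what a row does not reach is not made up. A row lasts 1/12 s, in which the tool goes at most 0.0417 m and 0.125 rad, less where a joint would pass 70% of its speed; a pose out of reach is approached as far as the arm can. OPENING is the finger opening in m, set as the command begins (- or left out keeps the last). The fingers move at their own pace and stop on an object; FORCE is the grip in N (left out, the last holds). Time passes only in rows, so rows that do not move let the fingers close. It prints the time, the measured TCP pose, the force, the opening and the grip force at its end.
- readout.get_state(): the state, without advancing time (a new reading comes with each control period).
- optics.get_image(name): name is "side" or "top"; returns a dict with "img" (400x640x3 uint8, red, green, blue), "camera_matrix" (3x3 intrinsics, pixels), "k1" (the pictures are not rectified: a ray, as slopes to the right and down, at radius r is drawn at 1 + k1 r^2 times it, then the intrinsics apply), "T" (4x4, takes a point from camera to world coordinates). Camera axes: x right, y down, z forward; pixel columns grow to the right and rows downward; lengths in m; the calibration is good to about 2 mm. A picture is of the moment at which its call begins. There is no depth.
- ticket.sign_off(): hands the job in; it is judged then, once.
The state is a dict: "clock": time; "qpos": joint angles; "qd": joint speeds; "effort": joint torques, N m; "position": TCP position; "ee_rot": TCP orientation; "contact_force": force on the tool from outside, world axes, zero at the start; "moment": the same for the moment, N m; "width": finger opening in m; "gripper_force": force on a finger pad.
Only numpy, scipy, OpenCV 4.12 (cv2) and the standard library are available. Lean on these libraries where they do the work, as an engineer would, in place of code of your own. Each camera call takes 0.05 s, during which the arm holds its last target. There are 200 camera calls.

## Working session

There is one attempt and no reset: what is moved stays moved. The work goes in short steps, Python scripts to look and compute and a shell command to move; the robot and the scene stay as the last step left them, time stands still between calls to the robot, and variables do not carry over. Pictures are saved under pics/ and viewed, at most 10 in all, crops included, and the job is handed in when it is done.

```bash
mkdir -p pics
cat > h.py <<'E'
import numpy as np, cv2
from rig import readout, optics, ticket
def ray(c,uv):
    K=np.array(c["camera_matrix"]);T=np.array(c["T"]);k=c["k1"]
    p=np.linalg.inv(K)@np.array([uv[0],uv[1],1.0]);d=p[:2];s=d.copy()
    for _ in range(30): s=d/(1+k*(s@s))
    v=T[:3,:3]@np.array([s[0],s[1],1]);return T[:3,3],v/np.linalg.norm(v)
def atz(c,uv,z):
    o,v=ray(c,uv);return o+v*(z-o[2])/v[2]
def tri(a,b):
    (o1,v1),(o2,v2)=a,b
    s=np.linalg.lstsq(np.c_[v1,-v2],o2-o1,rcond=None)[0]
    p,q=o1+s[0]*v1,o2+s[1]*v2
    return (p+q)/2,np.linalg.norm(p-q)
def proj(c,P):
    T=np.array(c["T"]);p=T[:3,:3].T@(np.array(P)-T[:3,3]);s=p[:2]/p[2]
    s=s*(1+c["k1"]*(s@s));K=np.array(c["camera_matrix"]);return (K@[s[0],s[1],1])[:2]
E
python3 - <<'E'
from h import *
import pickle
for n in ("side","top"):
    c=optics.get_image(n);pickle.dump(c,open(n+"0.pkl","wb"))
    cv2.imwrite(f"pics/{n}0.png",cv2.resize(c["img"][...,::-1],(800,500)))
    print(n,np.round(c["T"],3).tolist(),np.array(c["camera_matrix"]).tolist(),c["k1"])
s=readout.get_state();print(s)
E
```

```text
side [[-0.984, -0.07, 0.164, 0.325], [-0.179, 0.379, -0.908, 1.034], [0.002, -0.923, -0.385, 0.572], [0.0, 0.0, 0.0, 1.0]] [[379.51163345096876, 0.0, 325.93815462408907], [0.0, 379.51163345096876, 199.7839027528993], [0.0, 0.0, 1.0]] 0.03166946334593263
top [[-0.029, -0.998, 0.047, 0.461], [-1.0, 0.029, 0.009, -0.018], [-0.011, -0.047, -0.999, 1.424], [0.0, 0.0, 0.0, 1.0]] [[478.6393785453832, 0.0, 318.2977198730295], [0.0, 478.6393785453832, 199.18617044206272], [0.0, 0.0, 1.0]] -0.02380109144972323
{'clock': 0.1, 'qpos': array([-1.31298808e+00,  2.76538453e-01,  1.50600375e+00,  7.85028116e-07,
        1.36072549e+00, -1.20966406e-01]), 'qd': array([ 0.0001632 , -0.00468862, -0.00450956, -0.00034486, -0.00055831,
       -0.00042989]), 'effort': array([ 1.50686123e-03, -4.17697978e+01, -2.46406496e+01, -9.85051042e-05,
        5.86952592e-03,  4.96497648e-06]), 'position': array([ 0.21252476, -0.53380847,  0.25252348]), 'ee_rot': array([-8.35589808e-04,  9.82119431e-01,  1.88257064e-01, -5.68764887e-05]), 'contact_force': array([-1.03178472, -0.41379375,  0.4753677 ]), 'moment': array([-0.03412938,  0.03925924,  0.00025957]), 'gripper_force': 0.0, 'width': 0.08497538688781926}
```

View pics/side0.png

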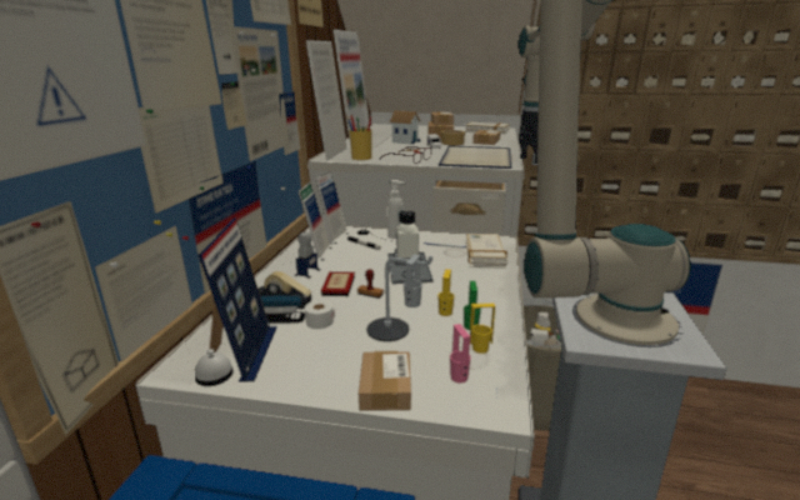

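View pics/top0.png

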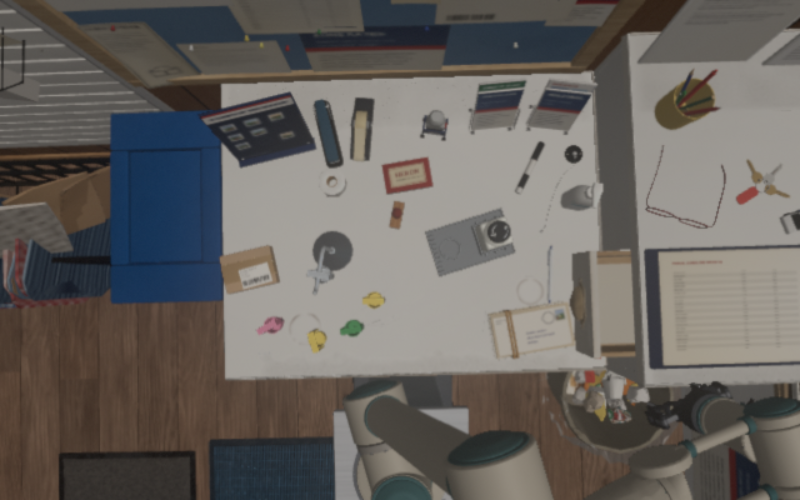

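The side view shows the hook stand with its foot at (388,328), a steel-grey cup hanging at (413,285), the bottle with a black cap at (407,225) and the tray at (410,265). The candidates for the cup are steel (413,285), yellow (446,295) and (482,335), green (472,305) and pink (461,355). Only the steel one hangs on the hook, so it is the one meant. In the top view the stand foot is at (333,250), the cup at (319,275), the recess at (451,247) and the cap at (498,232). I'll confirm this in enlarged crops.

Run:
```python
from h import *
import pickle
s=pickle.load(open("side0.pkl","rb"))["img"];t=pickle.load(open("top0.pkl","rb"))["img"]
# side crop u 280-380 v 155-285 x6 ; 
a=cv2.resize(s[165:275,290:380],None,fx=5,fy=5,interpolation=cv2.INTER_CUBIC)
cv2.imwrite("pics/sc.png",np.clip(a[...,::-1]*1.5,0,255))
b=cv2.resize(t[160:240,240:420],None,fx=4.4,fy=4.4,interpolation=cv2.INTER_CUBIC)
cv2.imwrite("pics/tc.png",np.clip(b[...,::-1]*1.5,0,255))
```

```text
[ WARN:0@0.422] global loadsave.cpp:1063 imwrite_ Unsupported depth image for selected encoder is fallbacked to CV_8U.
```

View pics/sc.png

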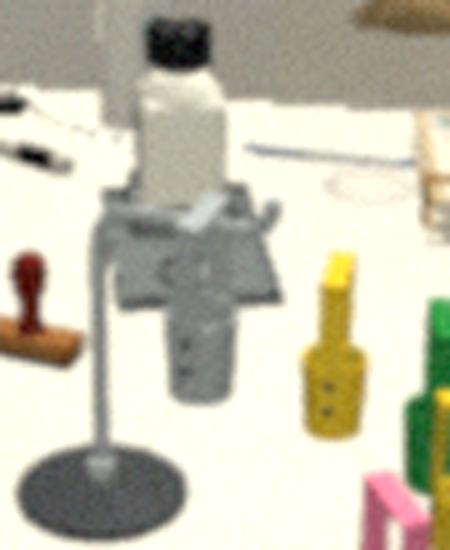

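View pics/tc.png

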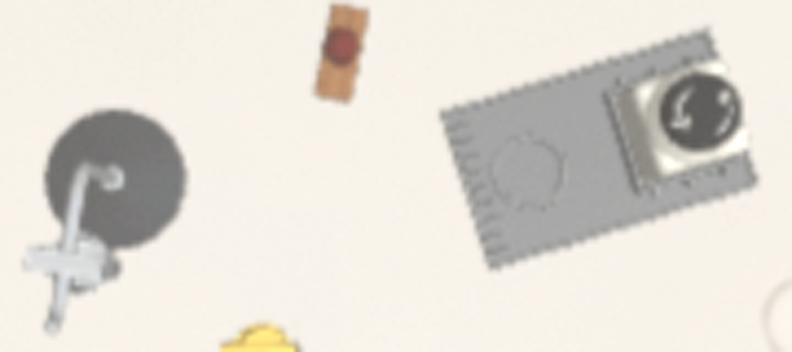

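The crops confirm it: the steel cup hangs on the rod, with its handle top at about (205,211) in the side crop and (65,259) in the top crop. The cap top is at (180,30) side and (700,113) top, and the recess ring is at (527,172) top. The yellow, green and pink cups stand on the counter, so they are look-alikes.

Run:
```python
from h import *
import pickle
S=pickle.load(open("side0.pkl","rb"));T=pickle.load(open("top0.pkl","rb"))
sp=lambda u,v:(290+u/5-.4,165+v/5-.4)
tp=lambda u,v:(240+u/4.4-.4,160+v/4.4-.4)
for n,a,b,z in (("handle",(205,211),(65,259),.1825),("cap",(180,30),(700,113),.152),("rodend",(273,207),(52,327),.19),("foot",(102,490),(116,178),.004)):
    p,e=tri(ray(S,sp(*a)),ray(T,tp(*b)));print(n,p.round(4),"gap",e.round(4),"top@z",atz(T,tp(*b),z)[:2].round(4),"side@z",atz(S,sp(*a),z)[:2].round(4))
for n,b,z in (("recess",(527,172),.012),("ringL",(490,172),.012),("tl",(441,113),.011),("tr",(710,30),.011),("br",(757,185),.011),("bl",(490,269),.011),("strapL",(25,255),.1825),("strapR",(105,263),.1825),("rodbend",(88,170),.1795),("rodend",(52,327),.19),("rodseat",(66,258),.1795)):
    print(n,atz(T,tp(*b),z)[:2].round(4))
```

```text
handle [0.4728 0.1602 0.1829] gap 0.0045 top@z [0.475  0.1606] side@z [0.4706 0.1593]
cap [ 0.5528 -0.2215  0.151 ] gap 0.0003 top@z [ 0.5525 -0.2213] side@z [ 0.5524 -0.2185]
rodend [0.435  0.1679 0.1913] gap 0.0007 top@z [0.4354 0.1681] side@z [0.435  0.1649]
foot [0.5298 0.1504 0.0049] gap 0.0017 top@z [0.5307 0.1506] side@z [0.5293 0.1489]
recess [ 0.5263 -0.1263]
ringL [ 0.527  -0.1015]
tl [ 0.5677 -0.0699]
tr [ 0.6184 -0.2526]
br [ 0.5131 -0.2802]
bl [ 0.4621 -0.0995]
strapL [0.4781 0.1843]
strapR [0.472  0.1371]
rodbend [0.5274 0.1462]
rodend [0.4354 0.1681]
rodseat [0.4756 0.1605]
```

```bash
python3 -m handwheel '0 0 0 0.109;0 0 0 0.109;0 0 0 0.109;0 0 0 0.109;0 0 0 0.109' 0.085 40
cat >> h.py <<'E'
from scipy.spatial.transform import Rotation as Rn
def go(P):
    s=readout.get_state();q=s["ee_rot"];R=Rn.from_quat([q[1],q[2],q[3],q[0]]).as_matrix()
    print("t",round(s["clock"],2),"pos",s["position"].round(4),"head",np.arctan2(R[1,0],R[0,0]).round(4),"zax",R[:,2].round(3),"q6",s["qpos"][5].round(2),"F",s["contact_force"].round(1),"w",round(s["width"],4),"g",round(s["gripper_force"],1))
    if P is not None: print("tool delta",(R.T@(np.array(P)-s["position"])).round(4))
E
python3 -c "
from h import *
go([.4735,.1605,.2525])"
```

```text
clock: 0.52
position: [0.2125, -0.534, 0.2528]
ee_rot: [-0.001, 0.996, -0.086, -0.0]
contact_force: [-0.2, -0.4, 0.7]
width: 0.0847
gripper_force: 0.0
t 0.52 pos [ 0.2125 -0.534   0.2528] head -0.1716 zax [-0.     0.001 -1.   ] q6 0.43 F [-0.2 -0.4  0.7] w 0.0847 g 0.0
tool delta [ 0.1385 -0.7288  0.0009]
```

```bash
A='.0069 -.0364 0 0;.0069 -.0364 0 0;.0069 -.0364 0 0;.0069 -.0364 0 0;.0069 -.0364 0 0'
python3 -m handwheel '.0069 -.0364 0 0;.0069 -.0364 0 0;.0069 -.0364 0 0;.0069 -.0364 0 0;.0069 -.0364 0 0' >/dev/null
python3 -m handwheel '.0069 -.0364 0 0;.0069 -.0364 0 0;.0069 -.0364 0 0;.0069 -.0364 0 0;.0069 -.0364 0 0' >/dev/null
python3 -m handwheel '.0069 -.0364 0 0;.0069 -.0364 0 0;.0069 -.0364 0 0;.0069 -.0364 0 0;.0069 -.0364 0 0' >/dev/null
python3 -m handwheel '.0069 -.0364 0 0;.0069 -.0364 0 0;.0069 -.0364 0 0;.0069 -.0364 0 0;0 0 0 0' >/dev/null
python3 -c "
from h import *
go([.4735,.1605,.2525])"
```

```text
t 2.18 pos [0.4582 0.1318 0.2529] head -0.1608 zax [ 0.002  0.004 -1.   ] q6 1.86 F [ 0.6 -1.   0.2] w 0.0849 g 0.0
tool delta [ 0.0105 -0.0308  0.0006]
```

```bash
python3 -m handwheel '.0052 -.0154 0 0;.0053 -.0154 0 0;0 0 0 0' >/dev/null
python3 - <<'E'
from h import *
go([.4735,.1605,.1575])
c=optics.get_image("side");t=optics.get_image("top")
a=cv2.resize(c["img"][130:270,260:400],(560,560),interpolation=cv2.INTER_CUBIC)
b=cv2.resize(t["img"][160:300,225:285],(240,560),interpolation=cv2.INTER_CUBIC)
cv2.imwrite("pics/a1.png",np.clip(np.hstack([a,b])[...,::-1].astype(float)*1.4,0,255).astype(np.uint8))
p=np.array([.4735,.1605,.1825]);print(proj(c,p))
E
```

```text
t 2.43 pos [0.4728 0.1565 0.2528] head -0.1643 zax [ 0.     0.001 -1.   ] q6 1.91 F [ 0.4 -0.2  1.1] w 0.0844 g 0.0
tool delta [ 0.     -0.0039  0.0953]
[329.40806713 206.90814228]
```

View pics/a1.png

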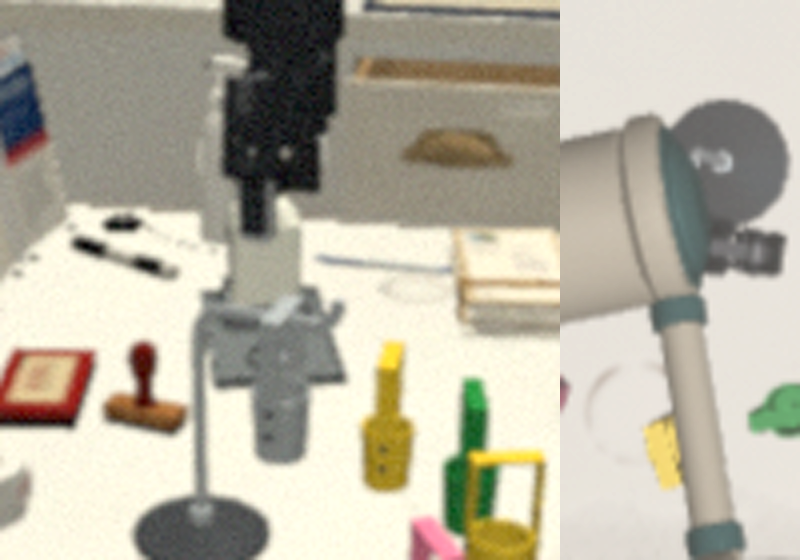

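The picture shows the gripper straight above the cup's handle: near fingertip at (258,235), handle top at (285,308), and the rod clear between the fingers. I'll descend.

```bash
python3 -m handwheel '0 -.004 .012 0;0 0 .02 0;0 0 .02 0;0 0 .02 0;0 0 .023 0' 
python3 -m handwheel '0 0 0 0;0 0 0 0'
python3 -c "
from h import *
go([.4735,.1605,.1575])"
```

```text
clock: 2.95
position: [0.4721, 0.1575, 0.158]
ee_rot: [0.0, 0.997, -0.083, 0.001]
contact_force: [0.6, -0.5, -1.0]
width: 0.0855
gripper_force: 0.0
clock: 3.12
position: [0.4712, 0.1575, 0.1577]
ee_rot: [0.001, 0.997, -0.083, -0.002]
contact_force: [0.8, -0.0, 1.2]
width: 0.0849
gripper_force: 0.0
t 3.12 pos [0.4712 0.1575 0.1577] head -0.1672 zax [-0.003 -0.001 -1.   ] q6 1.92 F [ 0.8 -0.   1.2] w 0.0849 g 0.0
tool delta [ 0.0017 -0.0033  0.0001]
```

```bash
python3 -m handwheel '.0015 -.003 0 0;0 0 0 0;0 0 0 0;0 0 0 0;0 0 0 0' 0.04 50 >/dev/null
python3 -m handwheel '0 0 0 0;0 0 0 0;0 0 0 0;0 0 0 0'
python3 -c "
from h import *
go([.4735,.1605,.1575])"
```

```text
clock: 3.87
position: [0.4753, 0.1616, 0.1597]
ee_rot: [-0.0, 0.997, -0.083, 0.001]
contact_force: [-0.9, -0.9, 5.6]
width: 0.0457
gripper_force: 50.4
t 3.87 pos [0.4753 0.1616 0.1597] head -0.166 zax [ 0.003  0.    -1.   ] q6 1.93 F [-0.9 -0.9  5.6] w 0.0457 g 50.4
tool delta [-0.0016  0.0014  0.0022]
```

```bash
python3 -m handwheel '0 0 -.01 0;0 0 -.01 0;0 0 -.01 0;0 0 0 0'
python3 - <<'E'
from h import *
go(None)
c=optics.get_image("side")
cv2.imwrite("pics/a2.png",np.clip(cv2.resize(c["img"][130:270,260:400],(560,560),interpolation=cv2.INTER_CUBIC)[...,::-1].astype(float)*1.4,0,255).astype(np.uint8))
E
```

```text
clock: 4.2
position: [0.4759, 0.1617, 0.1909]
ee_rot: [-0.001, 0.997, -0.083, 0.002]
contact_force: [0.8, -0.1, -0.2]
width: 0.0449
gripper_force: 51.1
t 4.2 pos [0.4759 0.1617 0.1909] head -0.1661 zax [ 0.005  0.001 -1.   ] q6 1.93 F [ 0.8 -0.1 -0.2] w 0.0449 g 51.1
```

View pics/a2.png

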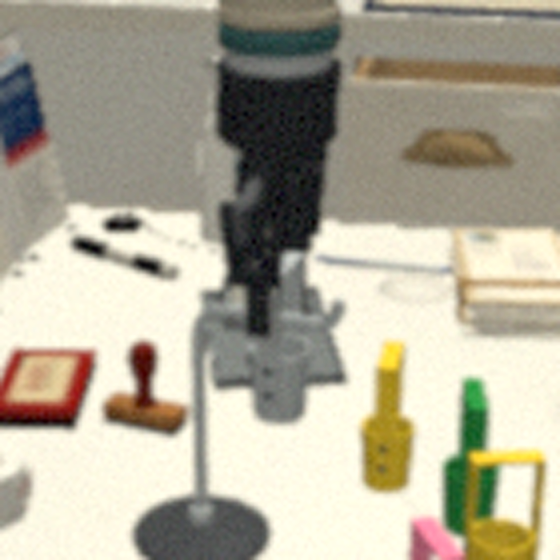

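The cup is lifted clear, its underside at (278,415), and the rod still passes between its legs. The near finger looks offset to the left at (258,320), so I'll check that by projecting the pose.

Run:
```python
from h import *
c=optics.get_image("side")
s=readout.get_state();q=s["ee_rot"];R=Rn.from_quat([q[1],q[2],q[3],q[0]]).as_matrix()
f=lambda p:((proj(c,s["position"]+R@np.array(p))-[260,130])*4).round()
for p in ([0,-.025,.022],[0,-.035,.022],[0,-.0215,-.027],[0,.0215,-.027],[0,0,-.027],[0,0,.078],[0,-.03,-.02]):print(p,f(p))
```

```text
[0, -0.025, 0.022] [262. 346.]
[0, -0.035, 0.022] [256. 352.]
[0, -0.0215, -0.027] [264. 271.]
[0, 0.0215, -0.027] [287. 248.]
[0, 0, -0.027] [276. 259.]
[0, 0, 0.078] [275. 408.]
[0, -0.03, -0.02] [259. 287.]
```

```bash
python3 -m handwheel '-.02 0 0 0;-.03 0 0 0;-.03 0 0 0;-.015 0 0 0;0 0 0 0'
python3 -c "
from h import *
go([.5285,-.1267,.20])"
```

```text
clock: 4.72
position: [0.3767, 0.177, 0.1877]
ee_rot: [0.0, 0.997, -0.082, -0.002]
contact_force: [0.3, -0.4, -2.0]
width: 0.0454
gripper_force: 51.1
t 4.72 pos [0.3767 0.177  0.1877] head -0.1646 zax [-0.004 -0.001 -1.   ] q6 2.01 F [ 0.3 -0.4 -2. ] w 0.0454 g 51.1
tool delta [ 0.1995  0.2748 -0.0127]
```

```bash
python3 -m handwheel '0 .02 -.015 0;0 .033 -.015 0;.02 .03 0 0;.028 .03 0 0;.028 .03 0 0' >/dev/null
python3 -m handwheel '.028 .03 0 0;.028 .03 0 0;.028 .03 0 0;.02 .022 0 0;0 0 0 0' >/dev/null
python3 -c "
from h import *
go([.5285,-.1267,.11])"
```

```text
t 5.55 pos [ 0.5212 -0.1107  0.2179] head -0.1705 zax [ 0.005 -0.005 -1.   ] q6 1.4 F [ 0.6  0.7 -0.5] w 0.0458 g 51.6
tool delta [0.0093 0.0142 0.108 ]
```

```bash
python3 -m handwheel '.01 .014 0 0;0 0 .03 0;0 0 .035 0;0 0 .035 0;0 0 0 0' >/dev/null
python3 - <<'E'
from h import *
c=optics.get_image("side");go([.5285,-.1267,.086])
cv2.imwrite("pics/a3.png",np.clip(cv2.resize(c["img"][150:230,290:390],(700,560),interpolation=cv2.INTER_CUBIC)[...,::-1].astype(float)*1.4,0,255).astype(np.uint8))
f=lambda p:((proj(c,p)-[290,150])*7).round()
print(f([.5265,-.127,.012]),f([.5265,-.127,.004]),f([.5265,-.127,.027]))
E
```

```text
t 6.02 pos [ 0.5212 -0.1189  0.1154] head -0.1656 zax [-0.008  0.003 -1.   ] q6 1.38 F [ 0.5  0.2 -0.7] w 0.0454 g 51.4
tool delta [0.0088 0.0065 0.0293]
[267. 477.] [267. 492.] [267. 449.]
```

View pics/a3.png

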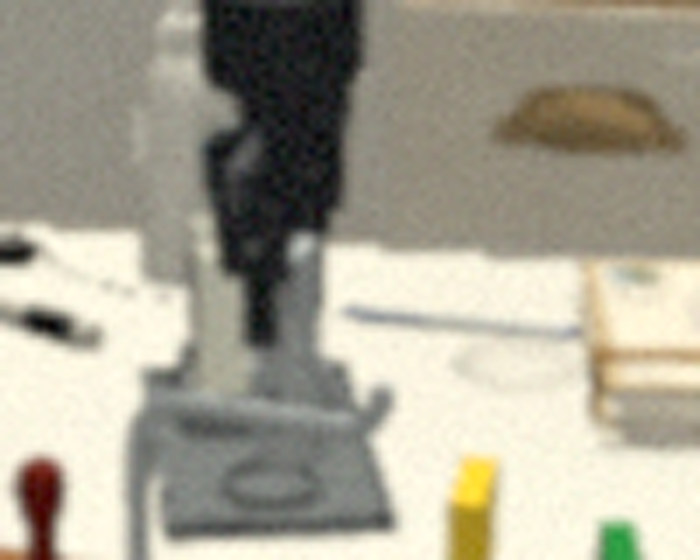

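The ring is visible at (270,485), within about 1 mm of the computed recess. The cup hangs above and behind the rod, held upright.

```bash
python3 -m handwheel '.0085 .0065 0 0;0 0 0 0;0 0 0 0' >/dev/null
python3 -c "
from h import *
go([.528,-.1267,.086])"
```

```text
t 6.27 pos [ 0.5336 -0.1287  0.1208] head -0.1662 zax [ 0.006 -0.002 -1.   ] q6 1.37 F [-0.6 -0.1 -0.9] w 0.0454 g 51.5
tool delta [-0.006  -0.0011  0.0348]
```

```bash
python3 -m handwheel '0 0 0 0;0 0 0 0;0 0 0 0;0 0 0 0' >/dev/null
python3 -c "
from h import *
go([.528,-.1267,.086])"
python3 -m handwheel '0 0 0 0;0 0 0 0' >/dev/null
python3 -c "
from h import *
go([.528,-.1267,.086])"
```

```text
t 6.6 pos [ 0.531  -0.1273  0.1188] head -0.166 zax [ 0.001 -0.    -1.   ] q6 1.37 F [ 0.1 -0.1 -0.5] w 0.0456 g 51.5
tool delta [-0.003  -0.0002  0.0328]
t 6.77 pos [ 0.5308 -0.1273  0.1184] head -0.1661 zax [ 0. -0. -1.] q6 1.37 F [ 1.   0.1 -0.7] w 0.0457 g 51.5
tool delta [-0.0029 -0.0002  0.0324]
```

```bash
python3 -m handwheel '-.003 0 .008 0;0 0 .008 0;0 0 .006 0;0 0 .004 0;0 0 0 0' >/dev/null
python3 -m handwheel '0 0 0 0;0 0 0 0;0 0 0 0'
python3 - <<'E'
from h import *
c=optics.get_image("side");go([.528,-.1267,.086])
cv2.imwrite("pics/a4.png",np.clip(cv2.resize(c["img"][150:230,290:390],(700,560),interpolation=cv2.INTER_CUBIC)[...,::-1].astype(float)*1.4,0,255).astype(np.uint8))
E
```

```text
clock: 7.43
position: [0.5283, -0.1271, 0.0925]
ee_rot: [0.0, 0.997, -0.083, 0.0]
contact_force: [-0.7, 0.1, -1.0]
width: 0.0451
gripper_force: 51.5
t 7.48 pos [ 0.5283 -0.1271  0.0926] head -0.1662 zax [ 0.001 -0.    -1.   ] q6 1.37 F [-0.2  0.3 -0.4] w 0.0453 g 51.5
tool delta [-0.0003 -0.0003  0.0066]
```

View pics/a4.png

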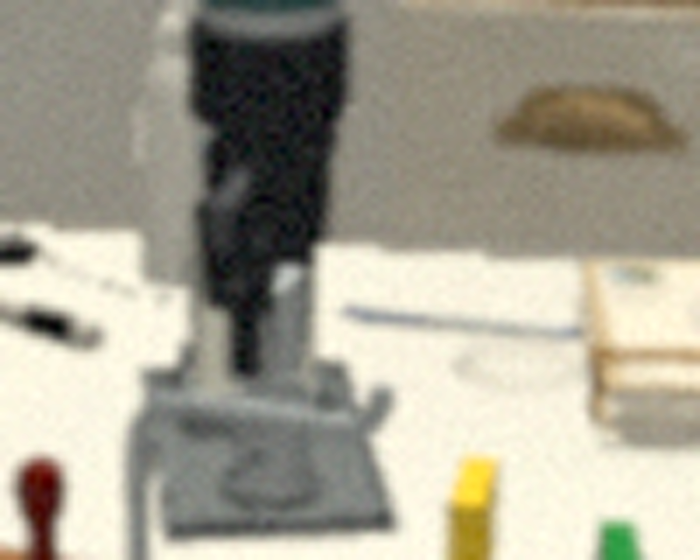

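The cup's foot now shows inside the ring outline at about (270,480). I'll lower it the rest of the way until it touches.

```bash
python3 -m handwheel '0 0 .003 0;0 0 .002 0;0 0 .001 0;0 0 0 0;0 0 0 0'
python3 -m handwheel '0 0 .0015 0;0 0 .001 0;0 0 0 0;0 0 0 0'
```

```text
clock: 7.9
position: [0.5279, -0.1269, 0.0865]
ee_rot: [0.0, 0.997, -0.083, 0.0]
contact_force: [-0.9, 0.3, 3.0]
width: 0.0459
gripper_force: 51.8
clock: 8.23
position: [0.5281, -0.1269, 0.0864]
ee_rot: [0.0, 0.997, -0.083, 0.001]
contact_force: [-4.8, 2.1, 18.5]
width: 0.0453
gripper_force: 53.6
```

```bash
python3 -m handwheel '0 0 -.002 0;0 0 0 0;0 0 0 0' 
python3 -m handwheel '0 0 0 0;0 0 0 0;0 0 0 0;0 0 0 0' 0.064
python3 -m handwheel '0 0 -.02 0;0 0 -.03 0;0 0 -.035 0;0 0 -.035 0;0 0 0 0'
python3 - <<'E'
from h import *
c=optics.get_image("side");go([.5528,-.2217,.2])
cv2.imwrite("pics/a5.png",np.clip(cv2.resize(c["img"][150:230,290:390],(700,560),interpolation=cv2.INTER_CUBIC)[...,::-1].astype(float)*1.4,0,255).astype(np.uint8))
E
```

```text
clock: 8.48
position: [0.5285, -0.1271, 0.0865]
ee_rot: [0.0, 0.997, -0.083, 0.001]
contact_force: [-0.8, 1.6, 6.8]
width: 0.0452
gripper_force: 52.4
clock: 8.82
position: [0.5278, -0.1269, 0.0853]
ee_rot: [-0.0, 0.997, -0.083, -0.0]
contact_force: [0.5, 0.6, 0.4]
width: 0.0637
gripper_force: 0.0
clock: 9.23
position: [0.5318, -0.1283, 0.2126]
ee_rot: [0.002, 0.997, -0.083, 0.006]
contact_force: [1.3, -0.5, 0.4]
width: 0.064
gripper_force: 0.0
t 9.28 pos [ 0.5304 -0.1278  0.2096] head -0.1661 zax [ 0.008 -0.003 -1.   ] q6 1.37 F [-0.4 -0.4 -0.1] w 0.0638 g 0.0
tool delta [0.0375 0.0889 0.0101]
```

View pics/a5.png

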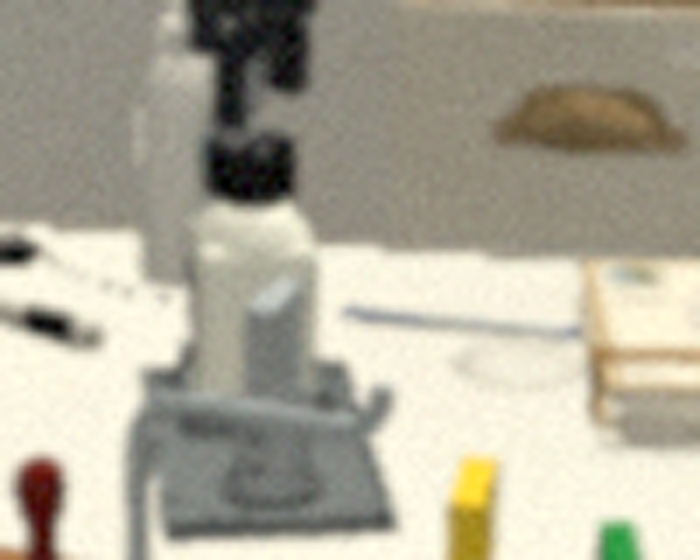

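The cup stands upright in the recess ring, handle top at (275,290). The capped bottle behind it is undisturbed, cap at (250,165). Now I'll go over the cap.

```bash
python3 -m handwheel '.013 .03 0 0;.0125 .03 0 0;.012 .029 0 0;0 0 0 0;0 0 0 0' 0.075 90 >/dev/null
python3 -m handwheel '0 0 0 0;0 0 0 0;0 0 0 0;0 0 0 0;0 0 0 0' >/dev/null
python3 - <<'E'
from h import *
c=optics.get_image("side");s=readout.get_state()
cv2.imwrite("pics/a6.png",np.clip(cv2.resize(c["img"][130:210,290:390],(700,560),interpolation=cv2.INTER_CUBIC)[...,::-1].astype(float)*1.4,0,255).astype(np.uint8))
go([.5532,-.222,.148])
E
```

```text
t 10.17 pos [ 0.5502 -0.2203  0.206 ] head -0.1654 zax [ 0. -0. -1.] q6 1.24 F [-0.3  0.9  0.1] w 0.0749 g 0.0
tool delta [0.0032 0.0012 0.058 ]
```

```bash
python3 -m handwheel '.003 .001 .015 0;0 0 .02 0;0 0 .015 0;0 0 .008 0;0 0 0 0' >/dev/null
python3 -m handwheel '0 0 0 0;0 0 0 0;0 0 0 0;0 0 0 0;0 0 0 0' >/dev/null
python3 - <<'E'
from h import *
go([.5532,-.222,.148])
E
```

```text
t 11.0 pos [ 0.5534 -0.2226  0.1486] head -0.1662 zax [ 0.001 -0.001 -1.   ] q6 1.24 F [ 0.3  0.3 -0. ] w 0.075 g 0.0
tool delta [-0.0003 -0.0006  0.0006]
```

```bash
python3 -m handwheel '0 0 0 0;0 0 0 0;0 0 0 0;0 0 0 0;0 0 0 0' 0.04 90
python3 -m handwheel '0 0 0 0;0 0 0 0;0 0 0 0'
python3 - <<'E'
from h import *
go(None);print(readout.get_state()["moment"].round(2))
E
```

```text
clock: 11.42
position: [0.5532, -0.2232, 0.1485]
ee_rot: [0.001, 0.997, -0.083, 0.0]
contact_force: [-0.7, -1.1, 4.3]
width: 0.0457
gripper_force: 91.5
clock: 11.67
position: [0.5532, -0.2228, 0.1482]
ee_rot: [0.001, 0.997, -0.083, 0.0]
contact_force: [-1.1, -3.0, 5.9]
width: 0.0456
gripper_force: 91.5
t 11.67 pos [ 0.5532 -0.2228  0.1482] head -0.1661 zax [ 0.001 -0.001 -1.   ] q6 1.24 F [-1.1 -3.   5.9] w 0.0456 g 91.5
[-0.43  0.19  0.03]
```

```bash
python3 -m handwheel '0 0 .0015 0;0 0 .0015 0;0 0 .001 0;0 0 0 0;0 0 0 0'
python3 -m handwheel '0 0 .001 0;0 0 .001 0;0 0 0 0;0 0 0 0;0 0 0 0'
```

```text
clock: 12.08
position: [0.5534, -0.2231, 0.1448]
ee_rot: [0.001, 0.997, -0.083, 0.001]
contact_force: [-1.7, -2.0, 8.3]
width: 0.0452
gripper_force: 91.8
clock: 12.5
position: [0.5535, -0.2233, 0.1432]
ee_rot: [0.001, 0.997, -0.083, 0.001]
contact_force: [-1.8, -3.4, 9.9]
width: 0.0452
gripper_force: 92.1
```

```bash
python3 -m handwheel '0 0 0 -.05;0 0 0 -.1;0 0 0 -.1;0 0 0 -.1;0 0 0 -.1'
python3 -m handwheel '0 0 0 -.1;0 0 0 -.1;0 0 0 -.1;0 0 0 -.1;0 0 0 -.1' 
python3 -m handwheel '0 0 0 -.1;0 0 0 -.09;0 0 0 0;0 0 0 0'
python3 - <<'E'
from h import *
go(None);print(readout.get_state()["moment"].round(2))
E
```

```text
clock: 12.92
position: [0.5536, -0.2233, 0.1433]
ee_rot: [0.001, 0.99, 0.144, 0.001]
contact_force: [-1.9, -3.6, 9.3]
width: 0.046
gripper_force: 92.1
clock: 13.33
position: [0.5538, -0.2234, 0.1433]
ee_rot: [0.002, 0.923, 0.384, 0.001]
contact_force: [-2.2, -3.1, 9.4]
width: 0.0457
gripper_force: 92.2
clock: 13.67
position: [0.5538, -0.2235, 0.1433]
ee_rot: [0.002, 0.884, 0.468, 0.0]
contact_force: [-1.6, -4.0, 9.8]
width: 0.0456
gripper_force: 92.1
t 13.67 pos [ 0.5538 -0.2235  0.1433] head 0.9744 zax [ 0.002 -0.003 -1.   ] q6 0.1 F [-1.6 -4.   9.8] w 0.0456 g 92.1
[-0.51  0.32  0.07]
```

```bash
python3 -m handwheel '0 0 -.004 0;0 0 -.004 0;0 0 -.003 0;0 0 -.003 0;0 0 0 0'
python3 -m handwheel '0 0 0 0;0 0 0 0;0 0 0 0'
```

```text
clock: 14.08
position: [0.553, -0.222, 0.1556]
ee_rot: [-0.0, 0.884, 0.468, 0.0]
contact_force: [0.4, -1.9, 0.1]
width: 0.0457
gripper_force: 92.0
clock: 14.33
position: [0.553, -0.2223, 0.1554]
ee_rot: [-0.0, 0.884, 0.468, -0.0]
contact_force: [0.1, -1.5, -1.1]
width: 0.0459
gripper_force: 92.0
```

```bash
python3 -m handwheel '0 0 -.012 0;0 0 -.015 0;0 0 -.015 0;0 0 -.012 0;0 0 -.004 0' >/dev/null
python3 -m handwheel '0 0 0 0;0 0 0 0;0 0 0 0;0 0 0 0;0 0 0 0'
python3 - <<'E'
from h import *
c=optics.get_image("side");go([.5532,-.2225,.2132])
t=optics.get_image("top")
a=cv2.resize(c["img"][130:240,290:390],(510,560),interpolation=cv2.INTER_CUBIC)
b=cv2.resize(t["img"][150:270,340:402],(290,560),interpolation=cv2.INTER_CUBIC)
cv2.imwrite("pics/a7.png",np.clip(np.hstack([a,b])[...,::-1].astype(float)*1.4,0,255).astype(np.uint8))
E
```

```text
clock: 15.17
position: [0.5526, -0.2221, 0.2129]
ee_rot: [-0.001, 0.884, 0.468, -0.0]
contact_force: [-0.8, -0.4, -0.3]
width: 0.0458
gripper_force: 92.1
t 15.22 pos [ 0.5527 -0.2222  0.2131] head 0.9738 zax [-0.001  0.001 -1.   ] q6 0.1 F [-0.5 -0.7 -0.3] w 0.0458 g 92.1
tool delta [ 0.      0.0006 -0.0001]
```

View pics/a7.png

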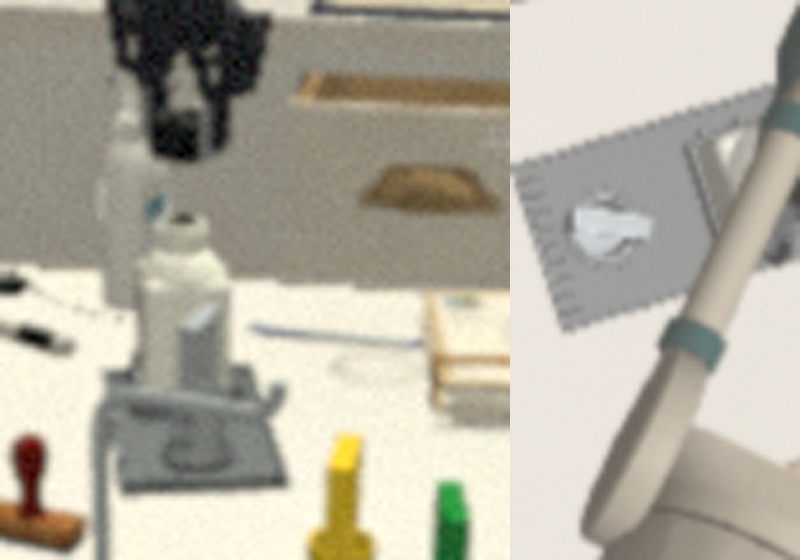

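The last picture shows the bottle open and seated, with its mouth at (185,217). The cap is held level about 5 cm above it, lower edge at (183,155), and the cup stands in the ring in both views.

```bash
python3 -c "
from rig import ticket
print(ticket.sign_off())"
```

```text
the job is handed in; nothing more can be done
None
```

The job is handed in at about 15 s of the 48 s allowed; no verdict came back. The steel cup stands upright in the tray recess, the bottle is open and still in its pocket, and the gripper holds the cap level about 5 cm above the mouth.

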